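# Put the check weights back in their storage block in order of size

### The job

The balance check is finished: put the four steel check weights back into the dark wooden storage block, lined up in order of size so that each one stands upright and fully down in its own recess, the smallest weight in the smallest recess and so on up to the largest. Set them down gently, never dropping one, and leave the glass beaker and the dropper bottle standing where they are.

Things in the scene. Friction and masses are not known exactly. Their poses are not given: they have to be found in the camera images.
- weight_50: the smallest of four stainless steel check weights (50 g), a round upright cylinder 18 mm across with a waist and a knob of 14 mm on top; 31 mm high overall, the knob being the top 7 mm and the plain cylinder the lower 20 mm. Origin: centre of the underside; z up along its axis.
- weight_100: the second smallest of four stainless steel check weights (100 g), a round upright cylinder 22 mm across with a waist and a knob of 18 mm on top; 40 mm high overall, the knob being the top 8 mm and the plain cylinder the lower 26 mm. Origin: centre of the underside; z up along its axis.
- weight_200: the second largest of four stainless steel check weights (200 g), a round upright cylinder 28 mm across with a waist and a knob of 22 mm on top; 50 mm high overall, the knob being the top 10 mm and the plain cylinder the lower 33 mm. Origin: centre of the underside; z up along its axis.
- weight_500: the largest of four stainless steel check weights (500 g), a round upright cylinder 38 mm across with a waist and a knob of 30 mm on top; 68 mm high overall, the knob being the top 14 mm and the plain cylinder the lower 45 mm. Origin: centre of the underside; z up along its axis.
- seat_50: grey felt disc on the floor of the smallest recess, that of the 50 g weight, in the dark wooden block (208 x 74 x 22 mm, fixed). Recess 24 mm across, 5 mm countersink round its mouth. Origin: centre of the disc's underside; the weight rests on the felt, 1.5 mm above it; the block's top is 11.5 mm above it. z up, x along the straight row of recesses towards the larger ones, y across the block.
- seat_100: grey felt disc on the floor of the second smallest recess, that of the 100 g weight, in the dark wooden block (208 x 74 x 22 mm, fixed). Recess 28 mm across, 5 mm countersink round its mouth. Origin: centre of the disc's underside; the weight rests on the felt, 1.5 mm above it; the block's top is 11.5 mm above it. z up, x along the straight row of recesses towards the larger ones, y across the block.
- seat_200: grey felt disc on the floor of the second largest recess, that of the 200 g weight, in the dark wooden block (208 x 74 x 22 mm, fixed). Recess 34 mm across, 5 mm countersink round its mouth. Origin: centre of the disc's underside; the weight rests on the felt, 1.5 mm above it; the block's top is 11.5 mm above it. z up, x along the straight row of recesses towards the larger ones, y across the block.
- seat_500: grey felt disc on the floor of the largest recess, that of the 500 g weight, in the dark wooden block (208 x 74 x 22 mm, fixed). Recess 44 mm across, 5 mm countersink round its mouth. Origin: centre of the disc's underside; the weight rests on the felt, 1.5 mm above it; the block's top is 11.5 mm above it. z up, x along the straight row of recesses towards the larger ones, y across the block.
- beaker: a clear glass beaker, 57 mm across, 70 mm high, standing loose; not part of the job, to be left standing where it is. Origin: centre of the underside, z up.
- dropper_bottle: a small dark blue bottle with a long white nozzle, 34 mm across, 104 mm high, standing loose; not part of the job, to be left standing where it is. Origin: centre of the underside, z up.
Not all that is in view belongs to the job. Leave any red or yellow look-alike of the weight_500 alone.

How it is judged:
At the end, for the whole second after the job is handed in: Each of the four weights stands upright (within 0.1 rad) on the felt of its own recess (axis within 8 mm of the recess centre, underside no more than 3.5 mm above the felt), released and at rest (horizontal distance between weight_50 and seat_50 below 0.008 m and z of weight_50 in the frame of seat_50 below 0.005 m and angle between each of weight_50, weight_100, weight_200, weight_500's own z axis and vertical below 0.1 rad and linear speed of each of weight_50, weight_100, weight_200, weight_500 below 0.02 m/s and contact force between the fingers and weight_50 below 0.1 N and horizontal distance between weight_100 and seat_100 below 0.008 m and z of weight_100 in the frame of seat_100 below 0.005 m and contact force between the fingers and weight_100 below 0.1 N and horizontal distance between weight_200 and seat_200 below 0.008 m and z of weight_200 in the frame of seat_200 below 0.005 m and contact force between the fingers and weight_200 below 0.1 N and horizontal distance between weight_500 and seat_500 below 0.008 m and z of weight_500 in the frame of seat_500 below 0.005 m and contact force between the fingers and weight_500 below 0.1 N); the robot touches nothing.
It fails at once if a weight is dropped: it moves out of the fingers' grip faster than 0.6 m/s (a fall of about 2 cm) ((linear speed of weight_50 above 0.6 m/s and contact force between the fingers and weight_50 below 0.1 N) or (linear speed of weight_100 above 0.6 m/s and contact force between the fingers and weight_100 below 0.1 N) or (linear speed of weight_200 above 0.6 m/s and contact force between the fingers and weight_200 below 0.1 N) or (linear speed of weight_500 above 0.6 m/s and contact force between the fingers and weight_500 below 0.1 N)).
It fails at once if the beaker is pushed more than 30 mm away or knocked over (distance of beaker from where it was at the start of the episode above 0.03 m or angle between beaker's own z axis and vertical above 0.5 rad).
It fails at once if the dropper bottle is pushed more than 30 mm away or knocked over (distance of dropper_bottle from where it was at the start of the episode above 0.03 m or angle between dropper_bottle's own z axis and vertical above 0.5 rad).
It also fails if it takes over 99 s, if anything falls off the work surface, if the arm or the gripper's body presses on something with over 40 N, if the wrist force passes 120 N, or if a joint passes its speed limit or range.

### The arm

A 6-joint arm with a two-finger parallel gripper is mounted at the origin on a cart in front of the work surface, level with it; the furniture and walls round the work are solid. World frame = base frame: x ahead of the robot, y to its left, z up, the work surface at z = 0. Lengths are in m, angles in rad, forces in N, time in s.
With the tool pointing down it reaches from about 0.4 to 0.825 m from the base axis. Payload 7 kg.
Tool frame: the origin (TCP) lies at the very end of the fingers, on their centre line; the grasp point (between the pads) lies 19 mm behind it (arm.grip_point_offset is the distance from the TCP to the grasp point, in m); z points along the fingers, y is the line along which they close (so a half turn about z gives the same grasp; the last joint's range is limited). The gripper opens to 88 mm and grips with 3 to 60 N. Pads are 19 mm wide; open, the fingers measure 130 mm over their backs; the gripper's body (78 mm by 193 mm) begins 47 mm behind the grasp point.
Start: joints at [1.524, 0.359, 0.012, 0, -1.224, -0.288], TCP at [0.222, 0.637, 0.227] pointing down, gripper open.
Joint ranges: [-3.07, 3.07], [-1.43, 2.12], [-1.02, 1.25], [-3.03, 1.67], [-3.05, -0], [-3.03, 3.03]. Speed limits (rad/s): [2.39, 2.39, 3.01, 3.14, 3.14, 3.14].

### API

Orientations are given as [roll, pitch, yaw] about the fixed x, y, z axes, in that order (R = Rz(yaw) Ry(pitch) Rx(roll)).
In Python, from station import arm, cams gives the robot as it stands.
- The arm moves only by the shell command python3 -m handwheel 'ROWS' [FORCE]. ROWS is JSON, a list that holds one entry, the list of rows, each a list of 7 numbers: the shift along the tool's x, y, z normalised to -1 to 1, where 1 is 0.08 m, then the turn, a rotation vector about the tool's x, y, z normalised to -1 to 1, where 1 is 0.5 rad, then the closure in counts, from 0 (fully open) to 255 (shut). In form: [[[x, y, z, wx, wy, wz, hand], ...]]. A call has 1 to 5 rows; each row is the pose to reach, as a shift and turn from the pose commanded when the call began, along the tool's axes at that moment; what a row does not reach only later rows make up. A row lasts 1/8 s, in which the tool goes at most 62.5 mm and 10.7 degrees, less where a joint would pass 70% of its speed; a pose out of reach is approached as far as the arm can. A call with a number of a shift or a turn outside -1 to 1 is refused whole. A call with a gripper value outside its range is refused whole. The fingers move at their own pace and stop on an object; FORCE is the grip in N (left out, the last holds). Time passes only in rows, so rows that repeat a pose let the fingers close. It gives the time, the measured TCP pose, the force, the opening and the grip force at its end, in the units of the state.
- arm.get_state(): the state, without advancing time (a new reading comes with each control period).
- cams.grab_frame(name): name is "scene" or "top" or "wrist"; returns the picture (420x560x3 uint8, blue, green, red); there is no depth.
- cams.camera_info(name): a dict with "camera_matrix" (3x3 intrinsics, pixels), "R" (3x3) and "t" (3): a world point X has camera coordinates R X + t; the wrist camera has in their place "hand_eye" (4x4, takes a point from camera to tool coordinates, whose origin is the TCP and whose axes are the flange's). Camera axes: x right, y down, z forward; pixel columns grow to the right and rows downward; lengths in m; the calibration is good to about 2 mm. A picture is of the moment at which its call begins: read the wrist's pose just before it. camera_info takes no time and is no camera call.
- arm.job_done(): hands the job in; it is judged then, once.
The state is a dict: "t": time; "q": joint angles; "qd": joint speeds; "joint_efforts": joint torques, N m; "eef_pos": TCP position; "ee_rot": TCP orientation; "force": force on the tool from outside, world axes, zero at the start; "moment": the same for the moment, N m; "width": finger opening in m; "gripper_force": force on a finger pad.
Only numpy, scipy, OpenCV 4.12 (cv2) and the standard library are available. Lean on these libraries where they do the work, as an engineer would, in place of code of your own. Each camera call takes 0.05 s, during which the arm holds its last target. There are 200 camera calls.

## Working session

There is one attempt and no reset: what is moved stays moved. The work goes in short steps, Python scripts to look and compute and a shell command to move; the robot and the scene stay as the last step left them, time stands still between calls to the robot, and variables do not carry over. Pictures are saved under pics/ and viewed, at most 14 in all, crops included, and the job is handed in when it is done.

```bash
mkdir -p pics; python3 - <<'E'
from station import arm,cams
import cv2,numpy as np
s=arm.get_state();print(s['t'],s['eef_pos'],s['ee_rot'],s['width'])
for n in("top","scene","wrist"):
    f=cams.grab_frame(n);cv2.imwrite(f'pics/{n}0.png',f)
    i=cams.camera_info(n);print(n,{k:np.round(v,4).tolist() for k,v in i.items() if k!='name'} )
E
```

```text
0.0 [0.22164553 0.63704056 0.22562911] [ 3.13994755e+00 -1.29471940e-04 -3.34911042e-01] 0.08761183112777897
top {'camera_matrix': [[459.9682, 0.0, 281.6461], [0.0, 459.9682, 214.0352], [0.0, 0.0, 1.0]], 'R': [[-0.0043, -0.9999, -0.0166], [-0.996, 0.0057, -0.089], [0.0891, 0.0161, -0.9959]], 't': [0.1937, 0.5526, 1.0304]}
scene {'camera_matrix': [[397.8384, 0.0, 281.7203], [0.0, 397.8384, 214.7549], [0.0, 0.0, 1.0]], 'R': [[0.9242, -0.3817, 0.0056], [-0.2028, -0.5034, -0.8399], [0.3235, 0.7751, -0.5427]], 't': [-0.4396, 0.267, 0.6414]}
wrist {'camera_matrix': [[329.7278, 0.0, 272.994], [0.0, 329.7278, 211.4151], [0.0, 0.0, 1.0]], 'hand_eye': [[-0.0007, -0.9549, -0.2969, 0.0813], [1.0, -0.0004, -0.0011, -0.0006], [0.0009, -0.2969, 0.9549, -0.1577], [0.0, 0.0, 0.0, 1.0]]}
```

View pics/top0.png

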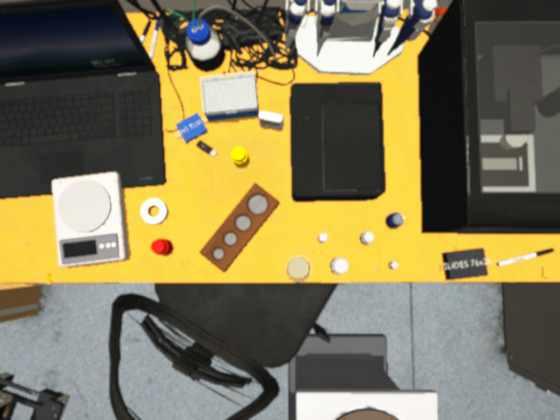

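View pics/scene0.png

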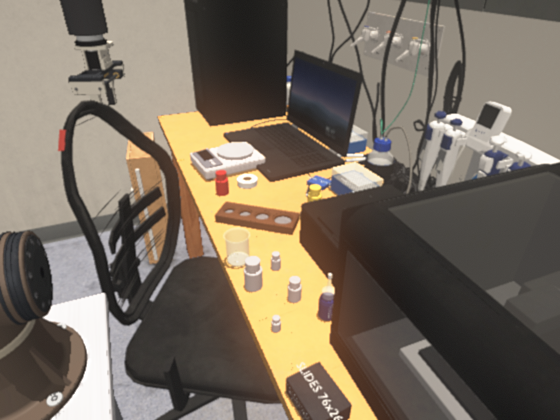

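The top view shows the block with its recesses from (219,253) for the smallest to (258,203) for the largest. The weights are near (394,265), (323,238), (367,238) and (340,266), the beaker at (298,268) and the bottle at (395,220). In the scene view the weights are at (276,324), (276,260), (294,290) and (253,273). Next I measure them.

```bash
cat > h.py <<'E'
import numpy as np,cv2
from station import arm,cams
from scipy.spatial.transform import Rotation as Ro
def cam(n):
    i=cams.camera_info(n);return np.array(i['camera_matrix']),i
def ray(n,p,st=None):
    K,i=cam(n);d=np.linalg.inv(K)@[p[0],p[1],1]
    if n=='wrist':
        H=np.array(i['hand_eye']);R=Ro.from_euler('xyz',st['ee_rot']).as_matrix()
        return R@H[:3,3]+np.array(st['eef_pos']),R@H[:3,:3]@d
    R=np.array(i['R']);return -R.T@np.array(i['t']),R.T@d
def onz(n,p,z,st=None):
    o,d=ray(n,p,st);return o+d*(z-o[2])/d[2]
def proj(n,X,st=None):
    K,i=cam(n)
    if n=='wrist':
        H=np.array(i['hand_eye']);T=np.eye(4);T[:3,:3]=Ro.from_euler('xyz',st['ee_rot']).as_matrix();T[:3,3]=st['eef_pos']
        c=np.linalg.inv(T@H)@np.append(X,1);c=c[:3]
    else:c=np.array(i['R'])@X+np.array(i['t'])
    return (K@c/c[2])[:2]
E
python3 - <<'E'
from h import *
for nm,p,z in [('50',(394,265),.031),('100',(323,238),.04),('200',(367,238),.05),('500',(340,266),.068),('bottle',(395,220),.05),('beaker',(298,268),.07),('yel',(239,156),.06),('red',(161,246),.06),('s50',(219,253),.012),('s100',(231,239),.012),('s200',(243,223),.012),('s500',(258,203),.012)]:
    X=onz('top',p,z);print(nm,X.round(3),'->scene',proj('scene',X).round(0),'r',np.hypot(*X[:2]).round(3))
f=cv2.imread('pics/top0.png')
a=cv2.resize(f[180:285,190:410],(800,382),interpolation=cv2.INTER_CUBIC)
g=cv2.imread('pics/scene0.png')[195:340,205:345]
b=cv2.resize(g,None,fx=1.5,fy=1.5)
c=np.zeros((600,800,3),np.uint8);c[:382]=a;c[382:600,:210]=b[:218]
cv2.imwrite('pics/a.png',c)
E
```

```text
50 [ 0.436 -0.062  0.031] ->scene [275. 317.] r 0.441
100 [0.498 0.098 0.04 ] ->scene [274. 253.] r 0.507
200 [0.497 0.001 0.05 ] ->scene [292. 278.] r 0.497
500 [0.435 0.064 0.068] ->scene [251. 260.] r 0.44
bottle [ 0.537 -0.063  0.05 ] ->scene [325. 294.] r 0.54
beaker [0.431 0.155 0.07 ] ->scene [236. 234.] r 0.459
yel [0.682 0.286 0.06 ] ->scene [313. 190.] r 0.74
red [0.481 0.458 0.06 ] ->scene [221. 175.] r 0.664
s50 [0.465 0.337 0.012] ->scene [229. 212.] r 0.574
s100 [0.497 0.309 0.012] ->scene [244. 215.] r 0.586
s200 [0.534 0.281 0.012] ->scene [261. 217.] r 0.604
s500 [0.581 0.246 0.012] ->scene [283. 221.] r 0.631
```

View pics/a.png

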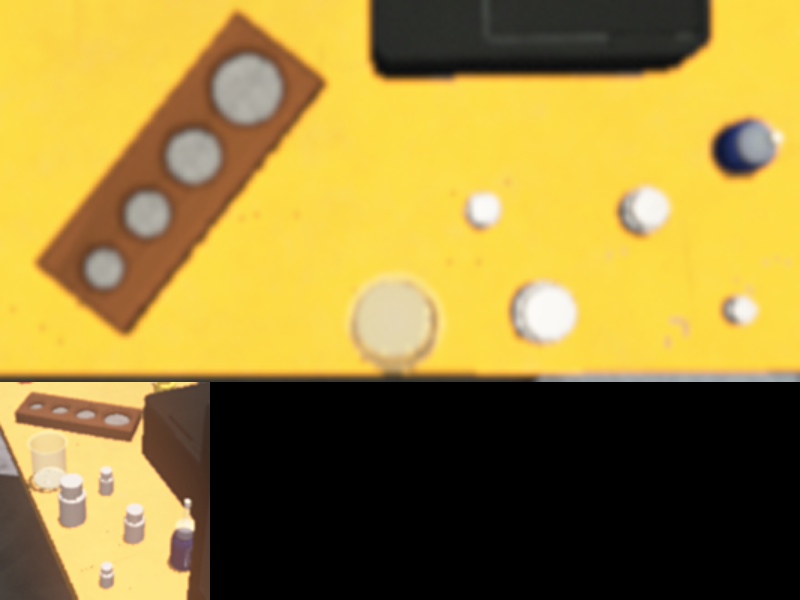

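The crop shows clear beaker and four weights with sizes ordered as expected, and the projected heights agree in both views. First I go over the block.

```bash
python3 -m handwheel '[[[0.5,0.29,0,0,0,0.33,0],[1,0.577,0,0,0,0.66,0]]]' 
for i in 1; do :; done
python3 -m handwheel '[[[0.45,0.09,0,0,0,0,0],[0.9,0.174,0.2,0,0,0,0]]]'
python3 -m handwheel '[[[0.45,0.09,0,0,0,0,0],[0.9,0.174,0.2,0,0,0,0]]]'
python3 -m handwheel '[[[0.45,0.09,0,0,0,0,0],[0.9,0.174,0.2,0,0,0,0]]]'
python3 - <<'E'
from h import *
print(arm.get_state()['eef_pos'],arm.get_state()['ee_rot'])
for h in (0,.03,.05,.08,.11):
  X=onz('top',(294,195),h);print(h,X.round(3),proj('scene',X).round(0))
E
```

```text
t: 0.4
eef_pos: [0.2824, 0.5668, 0.2259]
ee_rot: [3.141, -0.0, -0.669]
force: [0.4, -1.0, -1.0]
width: 0.0875
gripper_force: 0.0
t: 0.65
eef_pos: [0.3313, 0.5118, 0.2115]
ee_rot: [-3.139, 0.001, -0.665]
force: [-0.6, -0.7, -0.0]
width: 0.0877
gripper_force: 0.0
t: 0.9
eef_pos: [0.3793, 0.4564, 0.1952]
ee_rot: [-3.14, 0.0, -0.665]
force: [0.6, 0.9, 0.0]
width: 0.0876
gripper_force: 0.0
t: 1.15
eef_pos: [0.4275, 0.4011, 0.1792]
ee_rot: [-3.14, 0.0, -0.664]
force: [-0.1, -0.2, -1.1]
width: 0.0878
gripper_force: 0.0
[0.42746432 0.40107447 0.17918962] [-3.13967825e+00  5.15420214e-05 -6.64490039e-01]
0 [0.601 0.162 0.   ] [304. 241.]
0.03 [0.597 0.162 0.03 ] [303. 231.]
0.05 [0.594 0.163 0.05 ] [302. 224.]
0.08 [0.59  0.163 0.08 ] [301. 214.]
0.11 [0.586 0.163 0.11 ] [300. 203.]
```

```bash
python3 -m handwheel '[[[0.45,0.09,0,0,0,0,0],[0.9,0.19,0.2,0,0,0,0]]]' >/dev/null
python3 -m handwheel '[[[0.45,0.09,0,0,0,0,0],[0.85,0.19,0.2,0,0,0,0],[0.85,0.19,0.2,0,0,0,0],[0.85,0.19,0.2,0,0,0,0]]]'
python3 - <<'E'
from h import *
import json
s=arm.get_state();f=cams.grab_frame('wrist');cv2.imwrite('pics/wb.png',f)
json.dump({k:np.array(s[k]).tolist() for k in('eef_pos','ee_rot')},open('wb.json','w'))
E
```

```text
t: 1.9
eef_pos: [0.5179, 0.2912, 0.1465]
ee_rot: [3.141, -0.0, -0.665]
force: [0.0, 0.1, -0.1]
width: 0.0873
gripper_force: 0.0
```

View pics/wb.png

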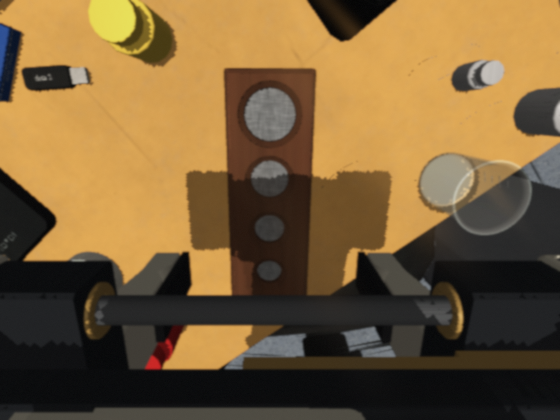

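The wrist view shows felts near (269,114), (269,178), (269,228) and (269,270), with the gripper's body long along its closing line. I fit the felts precisely.

```bash
python3 - <<'E'
from h import *
import json
s=json.load(open('wb.json'));f=cv2.imread('pics/wb.png');hsv=cv2.cvtColor(f,cv2.COLOR_BGR2HSV)
t=cv2.imread('pics/top0.png');ht=cv2.cvtColor(t,cv2.COLOR_BGR2HSV)
def felts(h,x0,x1,y0,y1):
    m=np.zeros(h.shape[:2],np.uint8);m[y0:y1,x0:x1]=((h[...,1]<90)&(h[...,2]>85))[y0:y1,x0:x1]*255
    cs,_=cv2.findContours(m,cv2.RETR_EXTERNAL,cv2.CHAIN_APPROX_NONE)
    return [cv2.fitEllipse(c) for c in cs if cv2.contourArea(c)>40]
for n,h,a in(('wrist',hsv,(235,305,75,285)),('top',ht,(205,275,188,268))):
    for e in felts(h,*a):
        X=onz(n,e[0],.012,s);print(n,np.round(e[0],1),np.round(e[1],1),X.round(4))
E
```

```text
wrist [268.8 169.6] [17.  36.2] [0.5439 0.2769 0.012 ]
wrist [269.8 114. ] [50.3 52.3] [0.5806 0.2467 0.012 ]
top [218.  253.2] [10.4 10.5] [0.4646 0.3389 0.012 ]
top [230.1 238.2] [12.1 12.4] [0.4991 0.3112 0.012 ]
top [242.8 222.4] [14.6 15.1] [0.5358 0.2818 0.012 ]
top [257.5 204. ] [18.7 19.2] [0.5788 0.2474 0.012 ]
```

```bash
python3 - <<'E'
from h import *
import json
s=json.load(open('wb.json'));f=cv2.imread('pics/wb.png');h=cv2.cvtColor(f,cv2.COLOR_BGR2HSV)
for p in [(269,178),(269,228),(269,270),(240,228),(269,205)]: print(h[p[1],p[0]])
for (x,y,r) in [(269,178,24),(269,228,21),(269,270,17)]:
    g=h[y-r:y+r,x-r:x+r,1]; g=cv2.GaussianBlur(g,(5,5),0)
    _,m=cv2.threshold(g,0,255,cv2.THRESH_BINARY_INV+cv2.THRESH_OTSU)
    cs,_=cv2.findContours(m,cv2.RETR_EXTERNAL,cv2.CHAIN_APPROX_NONE);c=max(cs,key=cv2.contourArea)
    e=cv2.fitEllipse(c);p=(e[0][0]+x-r,e[0][1]+y-r);print(np.round(p,1),np.round(e[1],1),onz('wrist',p,.012,s).round(4))
E
```

```text
[15 16 96]
[15 18 58]
[30  9 56]
[ 11 153  40]
[ 11 150  46]
[269.3 178. ] [36.  37.2] [0.5376 0.2813 0.012 ]
[268.9 227.8] [26.1 28.9] [0.5005 0.3112 0.012 ]
[268.8 270.3] [19.7 24.2] [0.4657 0.3388 0.012 ]
```

```bash
python3 -m handwheel '[[[0.24,0.5,0,0,0,0,0],[0.48,1,0,0,0,0,0]]]' >/dev/null
python3 -m handwheel '[[[0.24,0.5,0,0,0,0,0],[0.48,1,0,0,0,0,0]]]' >/dev/null
python3 -m handwheel '[[[0.24,0.5,0,0,0,0,0],[0.48,1,0,0,0,0,60],[0.48,1,0,0,0,0,90],[0.48,1,0,0,0,0,120]]]'
python3 - <<'E'
from h import *
import json
s=arm.get_state();f=cams.grab_frame('wrist');cv2.imwrite('pics/ww.png',f)
json.dump({k:np.array(s[k]).tolist() for k in('eef_pos','ee_rot')},open('ww.json','w'))
E
```

```text
t: 2.95
eef_pos: [0.4609, 0.032, 0.1472]
ee_rot: [-3.14, -0.001, -0.664]
force: [-0.0, 0.5, -0.5]
width: 0.063
gripper_force: 0.0
```

View pics/ww.png

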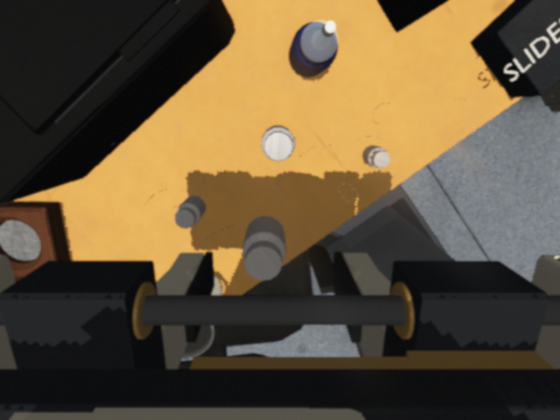

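In the wrist view the knob tops are at about (380,158) for 50, (187,216) for 100, (278,145) for 200 and (263,260) for 500; the bottle is at (315,45). I refine 50 and combine with the top view.

```bash
python3 - <<'E'
from h import *
import json
s=json.load(open('ww.json'))
for n,z,pw,pt in [('50',.031,(380,158),(394,265)),('100',.04,(187,216),(323,238)),('200',.05,(278,145),(367.5,237.5)),('500',.068,(263,259),(340.5,265.5))]:
    print(n,onz('wrist',pw,z,s).round(4),onz('top',pt,z).round(4))
f=cv2.imread('pics/ww.png')
def z(x,y):return cv2.resize(f[y-35:y+35,x-45:x+45],(400,300),interpolation=cv2.INTER_CUBIC)
c=np.vstack([np.hstack([z(378,156),z(187,216)]),np.hstack([z(278,145),z(263,250)])])
cv2.imwrite('pics/c.png',c)
E
```

```text
50 [ 0.4403 -0.0628  0.031 ] [ 0.4363 -0.0621  0.031 ]
100 [0.5023 0.0935 0.04  ] [0.4976 0.0977 0.04  ]
200 [ 0.5024 -0.0039  0.05  ] [ 0.4979 -0.0006  0.05  ]
500 [0.4414 0.0588 0.068 ] [0.4365 0.0624 0.068 ]
```

View pics/c.png

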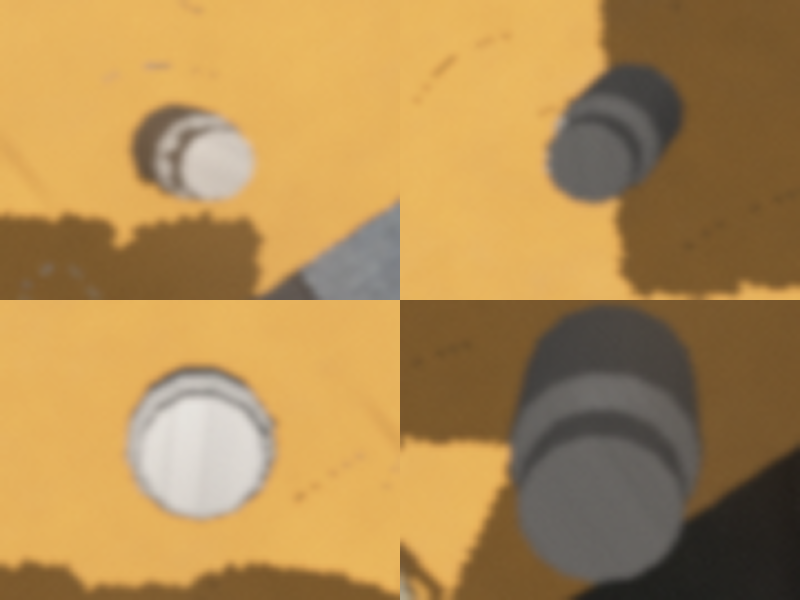

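```bash
python3 - <<'E'
from h import *
import json
s=json.load(open('ww.json'))
for n,z,pw in [('50',.031,(381.8,159)),('100',.04,(184.8,217.9)),('200',.05,(277.6,146.2)),('500',.068,(263,263.3)),('bottle',.1,(329,26))]:
    print(n,onz('wrist',pw,z,s).round(4))
X=np.array([.4382,-.063]);d=X-np.array(s['eef_pos'])[:2];y=s['ee_rot'][2];print('50 shift',d@[np.cos(y),np.sin(y)]/.08,d@[np.sin(y),-np.cos(y)]/.08)
E
```

```text
50 [ 0.4387 -0.0635  0.031 ]
100 [0.5022 0.0961 0.04  ]
200 [ 0.5019 -0.0031  0.05  ]
500 [0.4385 0.0611 0.068 ]
bottle [ 0.5407 -0.0686  0.1   ]
50 shift 0.5081993860415651 1.1101398918340304
```

```bash
python3 -m handwheel '[[[0.25,0.5,0,0,0,0,125],[0.5,1,0,0,0,0,125]]]' >/dev/null
python3 -m handwheel '[[[0,0.11,0.5,0,0,0,125],[0,0.11,0.95,0,0,0,125],[0,0.11,0.95,0,0,0,125],[0,0.11,0.95,0,0,0,125]]]'
python3 - <<'E'
from h import *
s=arm.get_state();f=cams.grab_frame('wrist');cv2.imwrite('pics/w50.png',cv2.resize(f[120:320,180:380],(600,600)))
import json
json.dump({k:np.array(s[k]).tolist() for k in('eef_pos','ee_rot')},open('w50.json','w'))
print(proj('wrist',np.array([.438,-.063,.031]),s))
E
```

```text
t: 3.75
eef_pos: [0.4384, -0.0625, 0.0716]
ee_rot: [-3.141, -0.001, -0.663]
force: [0.1, 0.4, 0.7]
width: 0.0449
gripper_force: 0.0
[275.49763641 239.97885195]
```

View pics/w50.png

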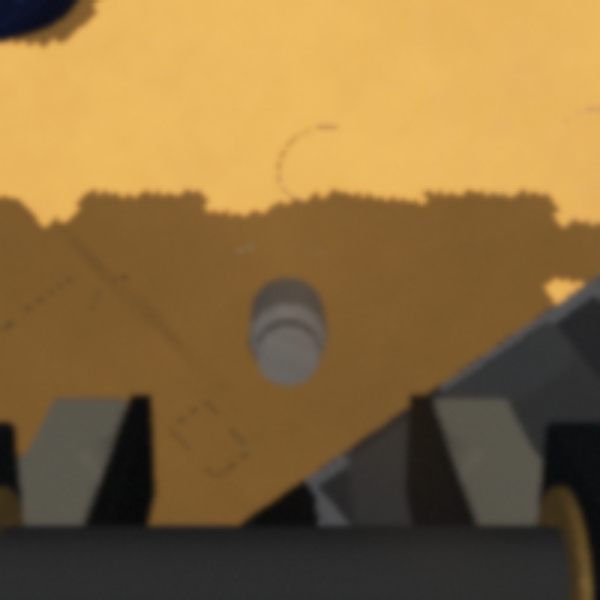

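The knob top is at about (277,237) of the full picture, 1.7 mm further along tool x than predicted. I correct, descend and grip.

```bash
python3 -m handwheel '[[[0.02,0.01,0.4,0,0,0,125],[0.02,0.01,0.74,0,0,0,125],[0.02,0.01,0.74,0,0,0,125]]]' 10
python3 -m handwheel '[[[0,0,0,0,0,0,230],[0,0,0,0,0,0,230],[0,0,0,0,0,0,230],[0,0,0,0,0,0,230],[0,0,0,0,0,0,230]]]' 10
python3 -m handwheel '[[[0,0,0,0,0,0,230],[0,0,0,0,0,0,230],[0,0,-0.2,0,0,0,230],[0,0,-0.4,0,0,0,230],[0,0,-0.4,0,0,0,230]]]' 10
```

```text
t: 4.18
eef_pos: [0.4377, -0.0648, 0.0112]
ee_rot: [3.14, 0.001, -0.664]
force: [0.5, -0.8, -0.1]
width: 0.0445
gripper_force: 0.0
t: 4.8
eef_pos: [0.4386, -0.0648, 0.012]
ee_rot: [-3.141, -0.001, -0.664]
force: [-1.3, 1.6, 7.8]
width: 0.0173
gripper_force: 10.0
t: 5.42
eef_pos: [0.4387, -0.0648, 0.0442]
ee_rot: [-3.14, -0.001, -0.665]
force: [-0.2, -0.4, -1.1]
width: 0.0174
gripper_force: 10.0
```

```bash
python3 -m handwheel '[[[0,0,-0.5,0,0,0,230],[-0.2,-0.3,-1,0,0,0,230]]]' >/dev/null
python3 -m handwheel '[[[-0.28,-0.41,0,0,0,0,230],[-0.57,-0.83,0,0,0,0,230]]]' >/dev/null
python3 -m handwheel '[[[-0.28,-0.41,0,0,0,0,230],[-0.57,-0.83,0,0,0,0,230]]]' >/dev/null
python3 -m handwheel '[[[-0.28,-0.41,0,0,0,0,230],[-0.57,-0.83,0,0,0,0,230]]]' >/dev/null
python3 -m handwheel '[[[-0.28,-0.41,0,0,0,0,230],[-0.57,-0.83,0,0,0,0,230]]]' >/dev/null
python3 -m handwheel '[[[-0.19,-0.27,0,0,0,0,230],[-0.38,-0.54,0,0,0,0,230],[-0.38,-0.54,0.5,0,0,0,230],[-0.38,-0.54,0.7,0,0,0,230],[-0.38,-0.54,0.7,0,0,0,230]]]'
python3 - <<'E'
from h import *
s=arm.get_state();f=cams.grab_frame('wrist');cv2.imwrite('pics/p50.png',cv2.resize(f[90:320,170:370],(600,600)))
print(proj('wrist',np.array([.4652,.3389,.012]),s))
E
```

```text
t: 7.3
eef_pos: [0.4627, 0.3371, 0.0663]
ee_rot: [3.138, -0.0, -0.665]
force: [-0.4, -0.1, -0.4]
width: 0.0173
gripper_force: 10.0
[269.95062848 231.22107204]
```

View pics/p50.png

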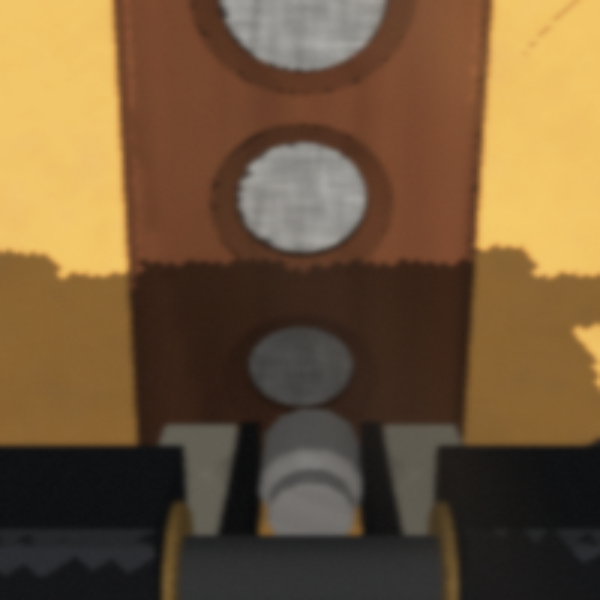

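Felt 50 is at (270,230.3) of the full picture and the held knob at about (273.3,283.6).

```bash
cat >> h.py <<'E'
def off(pk,zk,pf,s):
    "knob pixel at height zk, felt pixel -> shift in tool units"
    a=onz('wrist',pk,zk,s);b=onz('wrist',pf,.012,s);y=s['ee_rot'][2];d=(b-a)[:2]
    t=(a-s['eef_pos'])[:2];X=np.array([np.cos(y),np.sin(y)]);Y=np.array([np.sin(y),-np.cos(y)])
    print('felt',b.round(4),'weight in tool mm',(t@X*1e3).round(1),(t@Y*1e3).round(1),'shift',(d@X/.08).round(3),(d@Y/.08).round(3))
E
python3 - <<'E'
from h import *
off((273.3,283.6),.0853,(270,230.4),arm.get_state())
E
```

```text
felt [0.466  0.3396 0.012 ] weight in tool mm 1.4 -0.8 shift -0.006 -0.028
```

```bash
python3 -m handwheel '[[[0,-0.03,0.1,0,0,0,230],[0,-0.03,0.3,0,0,0,230],[0,-0.03,0.42,0,0,0,230],[0,-0.03,0.48,0,0,0,230],[0,-0.03,0.5,0,0,0,230]]]'
python3 -m handwheel '[[[0,0,0.01,0,0,0,230],[0,0,0.02,0,0,0,230],[0,0,0.03,0,0,0,230],[0,0,0.03,0,0,0,230]]]'
```

```text
t: 7.98
eef_pos: [0.4646, 0.3398, 0.0269]
ee_rot: [3.141, -0.0, -0.665]
force: [0.7, -0.7, -0.3]
width: 0.0175
gripper_force: 10.0
t: 8.48
eef_pos: [0.4648, 0.3401, 0.0251]
ee_rot: [-3.141, -0.0, -0.665]
force: [0.5, -1.4, -0.3]
width: 0.0172
gripper_force: 10.0
```

```bash
python3 -m handwheel '[[[0,0,0.01,0,0,0,230],[0,0,0.01,0,0,0,200],[0,0,0.01,0,0,0,180],[0,0,0.01,0,0,0,150],[0,0,0.01,0,0,0,140]]]'
python3 -m handwheel '[[[0,0,-0.2,0,0,0,140],[0,0,-0.6,0,0,0,140],[0,0,-1,0,0,0,125],[0,0,-1,0,0,0,125]]]'
python3 - <<'E'
from h import *
s=arm.get_state();f=cams.grab_frame('wrist');cv2.imwrite('pics/q50.png',cv2.resize(f[90:320,170:370],(600,600)))
print(proj('wrist',np.array([.466,.3396,.043]),s))
d=np.array([.5005,.0965])-np.array(s['eef_pos'])[:2];y=-.665;print('100 shift',d@[np.cos(y),np.sin(y)]/.08,d@[np.sin(y),-np.cos(y)]/.08)
E
```

```text
t: 9.1
eef_pos: [0.4647, 0.3401, 0.0242]
ee_rot: [-3.141, 0.0, -0.665]
force: [-0.3, 0.1, -0.0]
width: 0.0381
gripper_force: 0.0
t: 9.6
eef_pos: [0.4661, 0.3417, 0.1082]
ee_rot: [-3.135, -0.0, -0.664]
force: [-0.3, 0.2, -0.6]
width: 0.0446
gripper_force: 0.0
[277.35990622 225.34229076]
100 shift 2.229804313450885 2.146142394923771
```

View pics/q50.png

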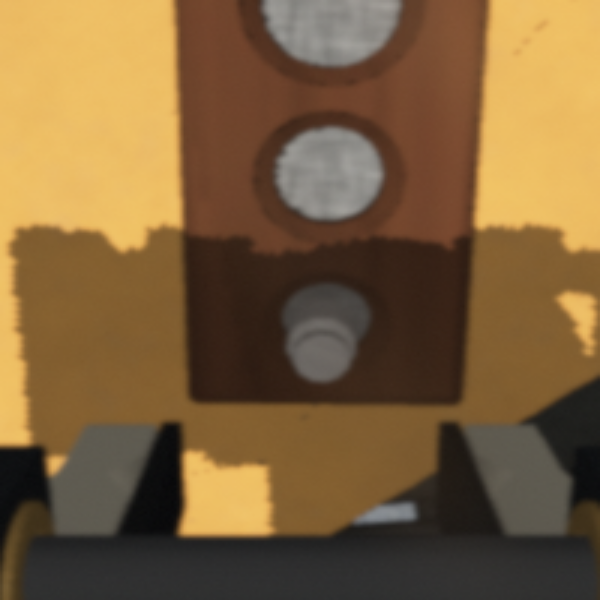

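Knob of 50 at (277,227) against (277,225) expected seated: it is home. Now the 100.

```bash
python3 -m handwheel '[[[0.37,0.36,0,0,0,0,125],[0.75,0.72,0,0,0,0,125]]]' >/dev/null
python3 -m handwheel '[[[0.37,0.36,0,0,0,0,125],[0.75,0.72,0,0,0,0,125]]]' >/dev/null
python3 -m handwheel '[[[0.37,0.36,0,0,0,-0.27,125],[0.73,0.71,0.2,0,0,-0.53,125],[0.73,0.71,0.4,0,0,-0.53,125],[0.73,0.71,0.4,0,0,-0.53,125]]]'
python3 - <<'E'
from h import *
s=arm.get_state();f=cams.grab_frame('wrist');cv2.imwrite('pics/w100.png',cv2.resize(f[120:320,180:380],(600,600)))
print(proj('wrist',np.array([.5005,.0965,.04]),s))
E
```

```text
t: 10.65
eef_pos: [0.4979, 0.0935, 0.071]
ee_rot: [3.139, 0.002, -0.401]
force: [0.1, -1.1, 0.1]
width: 0.0446
gripper_force: 0.0
[268.16980061 244.20524885]
```

View pics/w100.png

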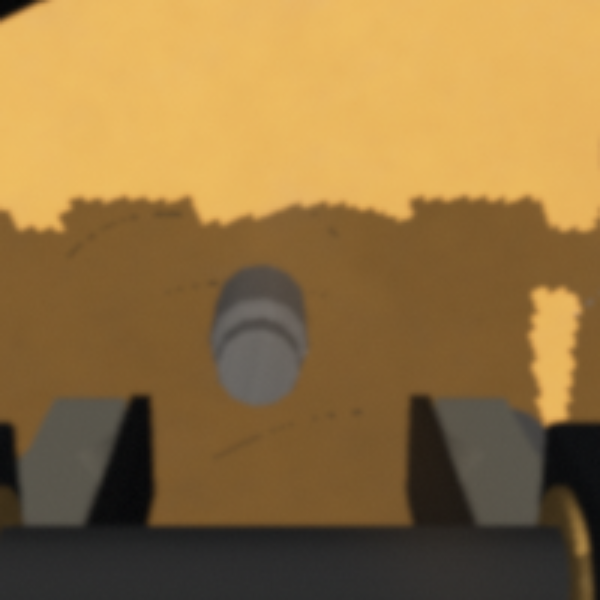

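The 100's knob top is at (266,242) of the full picture.

```bash
cat >> h.py <<'E'
def to(p,z,s):
    a=onz('wrist',p,z,s);y=s['ee_rot'][2];t=(a-s['eef_pos'])[:2]
    print(a.round(4),'shift',(t@[np.cos(y),np.sin(y)]/.08).round(3),(t@[np.sin(y),-np.cos(y)]/.08).round(3))
E
python3 - <<'E'
from h import *
to((266,242),.04,arm.get_state())
E
```

```text
[0.5028 0.098  0.04  ] shift 0.03 -0.065
```

```bash
python3 -m handwheel '[[[0.03,-0.065,0.2,0,0,0,125],[0.03,-0.065,0.5,0,0,0,125],[0.03,-0.065,0.7,0,0,0,125],[0.03,-0.065,0.7,0,0,0,125]]]' 12
python3 -m handwheel '[[[0,0,0,0,0,0,220],[0,0,0,0,0,0,220],[0,0,0,0,0,0,220],[0,0,0,0,0,0,220],[0,0,0,0,0,0,220]]]' 12
python3 -m handwheel '[[[0,0,0,0,0,0,220],[0,0,-0.2,0,0,0,220],[0,0,-0.6,0,0,0,220],[0,0,-1,0,0,0,220]]]' 12
python3 - <<'E'
from h import *
s=arm.get_state()
d=np.array([.5,.311])-np.array(s['eef_pos'])[:2];y=s['ee_rot'][2];print('shift',d@[np.cos(y),np.sin(y)]/.08,d@[np.sin(y),-np.cos(y)]/.08)
E
```

```text
t: 11.2
eef_pos: [0.5025, 0.0986, 0.0149]
ee_rot: [3.139, 0.002, -0.399]
force: [0.1, 0.4, 0.6]
width: 0.0446
gripper_force: 0.0
t: 11.82
eef_pos: [0.5034, 0.0984, 0.0167]
ee_rot: [-3.141, -0.001, -0.4]
force: [-1.5, -1.9, 6.3]
width: 0.0213
gripper_force: 12.0
t: 12.32
eef_pos: [0.5029, 0.0984, 0.0967]
ee_rot: [3.141, 0.001, -0.4]
force: [0.5, 1.6, -1.1]
width: 0.0207
gripper_force: 12.0
shift -1.0680362959500584 -2.4342259629847525
```

```bash
python3 -m handwheel '[[[-0.18,-0.4,0,0,0,0,220],[-0.36,-0.81,0,0,0,0,220]]]' >/dev/null
python3 -m handwheel '[[[-0.18,-0.4,0,0,0,0,220],[-0.36,-0.81,0,0,0,0,220]]]' >/dev/null
python3 -m handwheel '[[[-0.18,-0.4,0,0,0,0.27,220],[-0.35,-0.81,0,0,0,0.55,220],[-0.35,-0.81,0.2,0,0,0.55,220],[-0.35,-0.81,0.3,0,0,0.55,220],[-0.35,-0.81,0.3,0,0,0.55,220]]]'
python3 - <<'E'
from h import *
s=arm.get_state();f=cams.grab_frame('wrist');cv2.imwrite('pics/p100.png',cv2.resize(f[90:320,170:370],(600,600)))
print(proj('wrist',np.array([.5003,.3112,.012]),s))
E
```

```text
t: 13.45
eef_pos: [0.4994, 0.3094, 0.0711]
ee_rot: [3.139, 0.0, -0.675]
force: [0.5, -0.4, -1.1]
width: 0.0212
gripper_force: 12.0
[271.46709564 230.41242386]
```

View pics/p100.png

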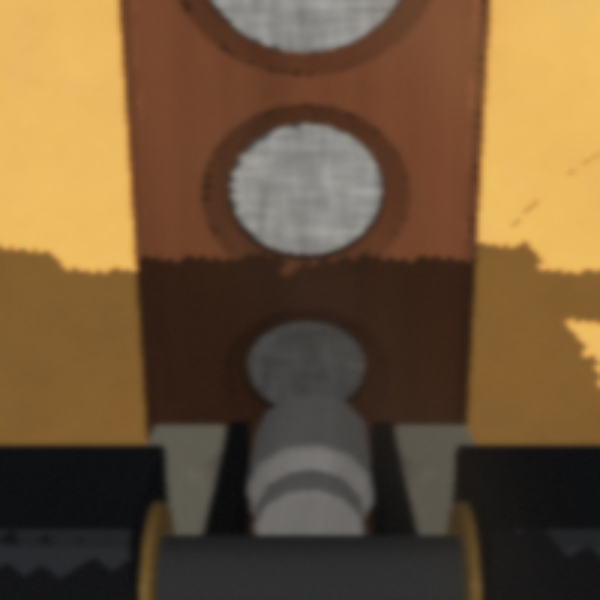

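Felt 100 is centred at (272.3,230.3); the cylinder's rim is centred at u=273.3 with its far edge at v=261.4.

```bash
python3 - <<'E'
from h import *
s=arm.get_state()
to((273.3,261.4),.0813,s);to((272.3,230.3),.012,s)
E
```

```text
[0.5075 0.3048 0.0813] shift 0.113 -0.01
[0.5003 0.3113 0.012 ] shift -0.007 -0.018
```

```bash
python3 -m handwheel '[[[0.015,-0.01,0.1,0,0,0,220],[0.015,-0.01,0.3,0,0,0,220],[0.015,-0.01,0.42,0,0,0,220],[0.015,-0.01,0.48,0,0,0,220],[0.015,-0.01,0.5,0,0,0,220]]]'
python3 -m handwheel '[[[0,0,0.01,0,0,0,220],[0,0,0.02,0,0,0,220],[0,0,0.03,0,0,0,220],[0,0,0.03,0,0,0,220]]]'
```

```text
t: 14.12
eef_pos: [0.5013, 0.3106, 0.0317]
ee_rot: [3.141, -0.0, -0.675]
force: [-0.1, 0.1, -0.8]
width: 0.021
gripper_force: 12.0
t: 14.62
eef_pos: [0.5014, 0.3107, 0.0299]
ee_rot: [-3.141, 0.0, -0.675]
force: [0.1, 0.0, -1.9]
width: 0.0212
gripper_force: 12.0
```

```bash
python3 -m handwheel '[[[0,0,0.01,0,0,0,220],[0,0,0.02,0,0,0,220],[0,0,0.02,0,0,0,220],[0,0,0.02,0,0,0,220]]]'
python3 -m handwheel '[[[0,0,0.01,0,0,0,220],[0,0,0.01,0,0,0,220],[0,0,0.01,0,0,0,220]]]'
```

```text
t: 15.12
eef_pos: [0.5016, 0.3107, 0.0287]
ee_rot: [-3.141, -0.0, -0.675]
force: [-1.4, -1.7, 5.8]
width: 0.0212
gripper_force: 12.0
t: 15.5
eef_pos: [0.5017, 0.3108, 0.0286]
ee_rot: [-3.141, -0.0, -0.674]
force: [-4.3, -2.5, 11.7]
width: 0.0211
gripper_force: 12.0
```

```bash
python3 -m handwheel '[[[0,0,-0.01,0,0,0,220],[0,0,-0.01,0,0,0,190],[0,0,-0.01,0,0,0,160],[0,0,-0.01,0,0,0,140],[0,0,-0.01,0,0,0,140]]]'
python3 -m handwheel '[[[0,0,-0.2,0,0,0,125],[0,0,-0.6,0,0,0,125],[0,0,-1,0,0,0,105],[0,0,-1,0,0,0,105]]]'
python3 - <<'E'
from h import *
s=arm.get_state();f=cams.grab_frame('wrist');cv2.imwrite('pics/q100.png',cv2.resize(f[90:320,170:370],(600,600)))
print(proj('wrist',np.array([.5003,.3113,.052]),s))
d=np.array([.5015,-.002])-np.array(s['eef_pos'])[:2];y=s['ee_rot'][2];print('200 shift',d@[np.cos(y),np.sin(y)]/.08,d@[np.sin(y),-np.cos(y)]/.08)
E
```

```text
t: 16.12
eef_pos: [0.5015, 0.3107, 0.028]
ee_rot: [3.141, 0.0, -0.675]
force: [-0.2, 0.4, 0.1]
width: 0.0391
gripper_force: 0.0
t: 16.62
eef_pos: [0.503, 0.3123, 0.1122]
ee_rot: [-3.135, -0.001, -0.674]
force: [0.4, 0.4, -0.0]
width: 0.0509
gripper_force: 0.0
[278.50447614 231.42339546]
200 shift 2.4372092592508747 3.0809300337890644
```

View pics/q100.png

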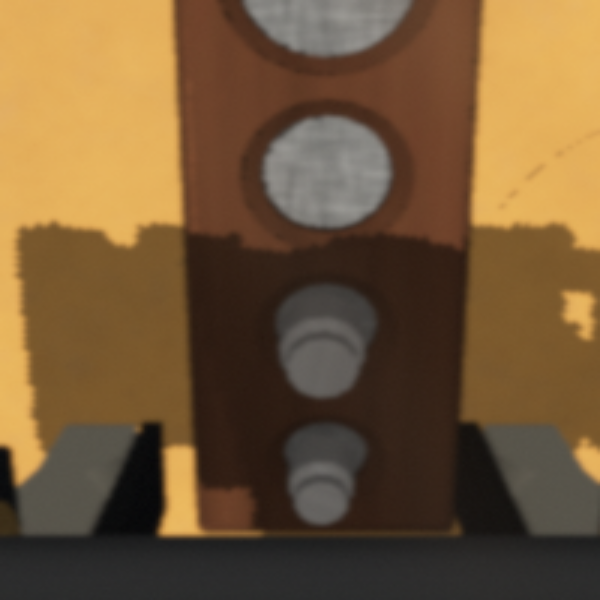

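The 100's knob is at (277,230), as expected for seated. Now to the 200, yaw -0.5 to stay clear of box and bottle.

```bash
python3 -m handwheel '[[[0.3,0.38,0,0,0,0,105],[0.61,0.77,0,0,0,0,105]]]' >/dev/null
python3 -m handwheel '[[[0.3,0.38,0,0,0,0,105],[0.61,0.77,0,0,0,0,105]]]' >/dev/null
python3 -m handwheel '[[[0.3,0.38,0,0,0,0,105],[0.61,0.77,0,0,0,0,105]]]' >/dev/null
python3 -m handwheel '[[[0.3,0.38,0,0,0,-0.2,105],[0.61,0.77,0,0,0,-0.35,105],[0.61,0.77,0.35,0,0,-0.35,105],[0.61,0.77,0.35,0,0,-0.35,105]]]'
cat >> h.py <<'E'
def blob(f,u0,u1,v0,v1):
    h=cv2.cvtColor(f,cv2.COLOR_BGR2HSV);m=((h[...,1]<70)&(h[...,2]>50)).astype(np.uint8)*255
    m=cv2.morphologyEx(m[v0:v1,u0:u1],cv2.MORPH_OPEN,np.ones((3,3)))
    cs,_=cv2.findContours(m,cv2.RETR_EXTERNAL,cv2.CHAIN_APPROX_NONE)
    for c in cs:
        if cv2.contourArea(c)>150:x,y,w,hh=cv2.boundingRect(c);print('blob u',x+u0,x+u0+w,'v',y+v0,y+v0+hh)
E
python3 - <<'E'
from h import *
s=arm.get_state();f=cams.grab_frame('wrist');cv2.imwrite('pics/w200.png',f)
p=proj('wrist',np.array([.5019,-.003,.05]),s);print(p,proj('wrist',np.array([.5407,-.0686,.1]),s))
blob(f,225,325,170,290)
E
```

```text
t: 17.92
eef_pos: [0.498, -0.0047, 0.0785]
ee_rot: [3.138, 0.003, -0.501]
force: [-0.4, -0.3, 0.9]
width: 0.0519
gripper_force: 0.0
[268.90496024 243.58830151] [362.83165152 142.50635432]
blob u 250 290 v 202 259
```

```bash
python3 - <<'E'
from h import *
s=arm.get_state()
to((270,259),.05,s)
f=cv2.imread('pics/w200.png');cv2.imwrite('pics/w200c.png',cv2.resize(f[120:320,180:380],(600,600)))
E
```

```text
[0.4932 0.0023 0.05  ] shift -0.102 -0.034
```

View pics/w200c.png

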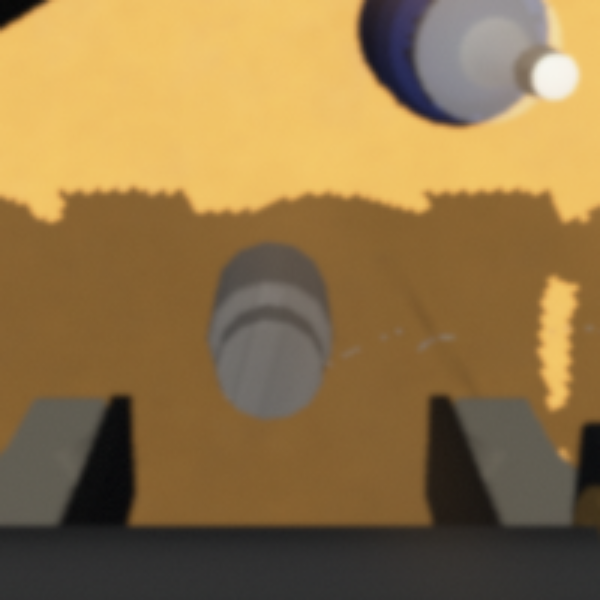

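The 200's knob centre is at (270,242) of the full picture, 2.8 mm ahead; the bottle is clear of the fingers at upper right.

```bash
python3 -m handwheel '[[[0.035,-0.034,0.2,0,0,0,105],[0.035,-0.034,0.5,0,0,0,105],[0.035,-0.034,0.73,0,0,0,105],[0.035,-0.034,0.73,0,0,0,105]]]' 20
python3 -m handwheel '[[[0,0,0,0,0,0,210],[0,0,0,0,0,0,210],[0,0,0,0,0,0,210],[0,0,0,0,0,0,210],[0,0,0,0,0,0,210]]]' 20
python3 -m handwheel '[[[0,0,0,0,0,0,210],[0,0,-0.2,0,0,0,210],[0,0,-0.6,0,0,0,210],[0,0,-1,0,0,0,210]]]' 20
python3 - <<'E'
from h import *
s=arm.get_state()
d=np.array([.537,.2815])-np.array(s['eef_pos'])[:2];y=s['ee_rot'][2];print('shift',d@[np.cos(y),np.sin(y)]/.08,d@[np.sin(y),-np.cos(y)]/.08)
E
```

```text
t: 18.48
eef_pos: [0.503, -0.0024, 0.0206]
ee_rot: [3.14, 0.002, -0.499]
force: [0.8, 0.1, 0.2]
width: 0.0519
gripper_force: 0.0
t: 19.1
eef_pos: [0.5037, -0.0029, 0.0223]
ee_rot: [3.142, -0.0, -0.5]
force: [-1.7, -2.7, 6.2]
width: 0.0271
gripper_force: 20.0
t: 19.6
eef_pos: [0.5034, -0.0025, 0.1024]
ee_rot: [3.141, 0.001, -0.5]
force: [-0.4, -0.2, -1.5]
width: 0.0269
gripper_force: 20.0
shift -1.3333812354580394 -3.3169175687206494
```

```bash
python3 -m handwheel '[[[-0.17,-0.41,0,0,0,0,210],[-0.33,-0.83,0,0,0,0,210]]]' >/dev/null
python3 -m handwheel '[[[-0.17,-0.41,0,0,0,0,210],[-0.33,-0.83,0,0,0,0,210]]]' >/dev/null
python3 -m handwheel '[[[-0.17,-0.41,0,0,0,0,210],[-0.33,-0.83,0,0,0,0,210]]]' >/dev/null
python3 -m handwheel '[[[-0.17,-0.41,0,0,0,0.2,210],[-0.34,-0.83,0,0,0,0.35,210],[-0.34,-0.83,0.2,0,0,0.35,210],[-0.34,-0.83,0.3,0,0,0.35,210],[-0.34,-0.83,0.3,0,0,0.35,210]]]'
python3 - <<'E'
from h import *
s=arm.get_state();f=cams.grab_frame('wrist');cv2.imwrite('pics/p200.png',f)
print(proj('wrist',np.array([.5373,.2815,.012]),s));to(proj('wrist',np.array([.5373,.2815,.012]),s),.012,s)
h=cv2.cvtColor(f,cv2.COLOR_BGR2HSV)
for v in range(205,290,3): 
    r=h[v,235:310]; g=np.where(r[:,1]<60)[0]; print(v,h[v,272].tolist(),(g.min()+235,g.max()+235) if len(g) else None)
E
```

```text
t: 20.98
eef_pos: [0.5369, 0.2803, 0.0767]
ee_rot: [3.139, 0.0, -0.675]
force: [-0.4, 0.0, -2.1]
width: 0.0269
gripper_force: 20.0
[272.51152187 227.6738423 ]
[0.5373 0.2815 0.012 ] shift -0.006 -0.015
205 [11, 113, 45] None
208 [15, 25, 62] (np.int64(265), np.int64(280))
211 [18, 19, 66] (np.int64(259), np.int64(286))
214 [8, 15, 66] (np.int64(255), np.int64(290))
217 [18, 20, 63] (np.int64(252), np.int64(292))
220 [18, 20, 64] (np.int64(251), np.int64(294))
223 [15, 16, 65] (np.int64(250), np.int64(295))
226 [15, 16, 64] (np.int64(249), np.int64(295))
229 [20, 12, 65] (np.int64(250), np.int64(295))
232 [15, 16, 65] (np.int64(250), np.int64(295))
235 [15, 14, 72] (np.int64(251), np.int64(294))
238 [12, 17, 73] (np.int64(252), np.int64(292))
241 [12, 17, 74] (np.int64(254), np.int64(292))
244 [23, 14, 73] (np.int64(253), np.int64(294))
247 [15, 14, 74] (np.int64(253), np.int64(295))
250 [10, 10, 73] (np.int64(252), np.int64(296))
253 [15, 14, 74] (np.int64(235), np.int64(309))
256 [12, 14, 91] (np.int64(235), np.int64(309))
259 [12, 11, 116] (np.int64(235), np.int64(309))
262 [15, 9, 117] (np.int64(235), np.int64(309))
265 [12, 11, 119] (np.int64(235), np.int64(309))
268 [12, 12, 103] (np.int64(235), np.int64(309))
271 [15, 14, 73] (np.int64(235), np.int64(309))
274 [15, 14, 74] (np.int64(235), np.int64(309))
277 [15, 13, 79] (np.int64(235), np.int64(309))
280 [15, 14, 107] (np.int64(235), np.int64(309))
283 [15, 14, 108] (np.int64(235), np.int64(309))
286 [15, 14, 108] (np.int64(235), np.int64(309))
289 [10, 14, 107] (np.int64(235), np.int64(309))
```

```bash
python3 - <<'E'
from h import *
s=arm.get_state()
to((274.2,255.8),.0874,s);to((272.5,228),.012,s)
E
```

```text
[0.5472 0.2732 0.0874] shift 0.153 -0.005
[0.5374 0.2822 0.012 ] shift -0.012 -0.017
```

```bash
python3 -m handwheel '[[[0.012,-0.012,0.1,0,0,0,210],[0.012,-0.012,0.3,0,0,0,210],[0.012,-0.012,0.42,0,0,0,210],[0.012,-0.012,0.48,0,0,0,210],[0.012,-0.012,0.5,0,0,0,210]]]'
python3 -m handwheel '[[[0,0,0.01,0,0,0,210],[0,0,0.02,0,0,0,210],[0,0,0.02,0,0,0,210],[0,0,0.02,0,0,0,210]]]'
python3 -m handwheel '[[[0,0,0.005,0,0,0,210],[0,0,0.01,0,0,0,210],[0,0,0.01,0,0,0,210],[0,0,0.01,0,0,0,210]]]'
```

```text
t: 21.65
eef_pos: [0.5388, 0.2816, 0.0373]
ee_rot: [3.141, -0.0, -0.675]
force: [0.5, -0.5, -1.9]
width: 0.0265
gripper_force: 20.0
t: 22.15
eef_pos: [0.539, 0.2817, 0.0363]
ee_rot: [-3.141, -0.0, -0.675]
force: [0.0, -0.0, -1.6]
width: 0.0272
gripper_force: 20.0
t: 22.65
eef_pos: [0.5389, 0.2816, 0.0353]
ee_rot: [3.142, -0.0, -0.675]
force: [0.6, -0.6, -2.2]
width: 0.0266
gripper_force: 20.0
```

```bash
python3 -m handwheel '[[[0,0,0.005,0,0,0,210],[0,0,0.01,0,0,0,210],[0,0,0.01,0,0,0,210],[0,0,0.01,0,0,0,210]]]'
python3 -m handwheel '[[[0,0,0.005,0,0,0,210],[0,0,0.008,0,0,0,210],[0,0,0.008,0,0,0,210]]]'
```

```text
t: 23.15
eef_pos: [0.539, 0.2817, 0.0346]
ee_rot: [-3.142, 0.0, -0.675]
force: [-0.1, 0.0, -1.9]
width: 0.0269
gripper_force: 20.0
t: 23.52
eef_pos: [0.539, 0.2817, 0.0344]
ee_rot: [-3.141, -0.0, -0.675]
force: [-2.3, -2.1, 4.4]
width: 0.0272
gripper_force: 20.0
```

```bash
python3 -m handwheel '[[[0,0,-0.005,0,0,0,210],[0,0,-0.005,0,0,0,170],[0,0,-0.005,0,0,0,130],[0,0,-0.005,0,0,0,110],[0,0,-0.005,0,0,0,110]]]'
python3 -m handwheel '[[[0,0,-0.2,0,0,0,100],[0,0,-0.6,0,0,0,80],[0,0,-1,0,0,0,60],[0,0,-1,0,0,0,60]]]'
python3 - <<'E'
from h import *
s=arm.get_state();f=cams.grab_frame('wrist');cv2.imwrite('pics/q200.png',f)
print(proj('wrist',np.array([.5374,.2818,.062]),s),proj('wrist',np.array([.5374,.2818,.062])+.011*np.array([-.78,.625,0]),s))
h=cv2.cvtColor(f,cv2.COLOR_BGR2HSV)
for v in range(210,275,4): 
    r=h[v,245:315]; g=np.where(r[:,1]<60)[0]; print(v,h[v,277].tolist(),(g.min()+245,g.max()+245) if len(g) else None)
d=np.array([.439,.0618])-np.array(s['eef_pos'])[:2];y=s['ee_rot'][2];print('500 shift',d@[np.cos(y),np.sin(y)]/.08,d@[np.sin(y),-np.cos(y)]/.08)
E
```

```text
t: 24.15
eef_pos: [0.539, 0.2818, 0.0343]
ee_rot: [-3.142, -0.0, -0.675]
force: [-0.3, -0.5, 0.7]
width: 0.0485
gripper_force: 0.0
t: 24.65
eef_pos: [0.5407, 0.2831, 0.1186]
ee_rot: [-3.135, -0.001, -0.674]
force: [0.2, -0.5, -0.3]
width: 0.0664
gripper_force: 0.0
[279.39544347 233.67267591] [279.2976744  248.25839921]
210 [17, 19, 96] (np.int64(260), np.int64(298))
214 [20, 17, 91] (np.int64(260), np.int64(298))
218 [15, 21, 72] (np.int64(260), np.int64(297))
222 [15, 17, 92] (np.int64(259), np.int64(296))
226 [17, 19, 92] (np.int64(259), np.int64(295))
230 [10, 17, 91] (np.int64(260), np.int64(295))
234 [13, 20, 89] (np.int64(261), np.int64(293))
238 [17, 20, 88] (np.int64(263), np.int64(292))
242 [15, 17, 88] (np.int64(265), np.int64(290))
246 [15, 18, 87] (np.int64(269), np.int64(285))
250 [12, 79, 42] None
254 [8, 16, 65] (np.int64(268), np.int64(289))
258 [15, 16, 64] (np.int64(265), np.int64(292))
262 [15, 16, 65] (np.int64(264), np.int64(294))
266 [12, 16, 82] (np.int64(264), np.int64(293))
270 [18, 13, 100] (np.int64(265), np.int64(292))
274 [20, 12, 64] (np.int64(264), np.int64(290))
500 shift 0.7337767460185396 2.954243828872071
```

200's knob near edge is at v=248, exactly as expected when seated. On to the 500.

```bash
python3 -m handwheel '[[[0.09,0.37,0,0,0,0,60],[0.18,0.74,0,0,0,0,60]]]' >/dev/null
python3 -m handwheel '[[[0.09,0.37,0,0,0,0,60],[0.18,0.74,0,0,0,0,60]]]' >/dev/null
python3 -m handwheel '[[[0.09,0.37,0,0,0,0,60],[0.18,0.74,0,0,0,0,60]]]' >/dev/null
python3 -m handwheel '[[[0.09,0.37,0,0,0,0,60],[0.18,0.74,0,0,0,0,60],[0.18,0.74,0.15,0,0,0,60],[0.18,0.74,0.15,0,0,0,60]]]'
python3 - <<'E'
from h import *
s=arm.get_state();f=cams.grab_frame('wrist');cv2.imwrite('pics/w500.png',cv2.resize(f[120:320,180:380],(600,600)))
print(proj('wrist',np.array([.439,.0618,.068]),s))
E
```

```text
t: 25.95
eef_pos: [0.4355, 0.0603, 0.1017]
ee_rot: [3.14, 0.0, -0.675]
force: [-0.4, -0.2, -0.0]
width: 0.0672
gripper_force: 0.0
[269.15630788 241.44778146]
```

View pics/w500.png

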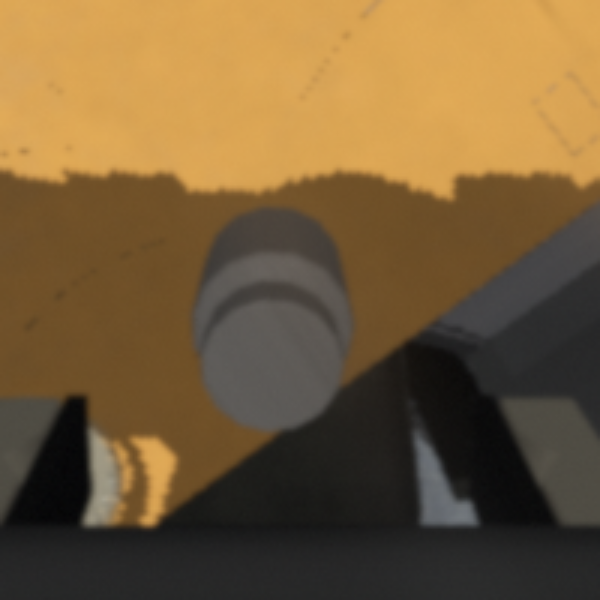

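The 500's knob centre is at (271,241) of the full picture; beaker lies outside the left finger's path.

```bash
python3 -m handwheel '[[[0.023,-0.027,0.2,0,0,0,60],[0.023,-0.027,0.5,0,0,0,60],[0.023,-0.027,0.8,0,0,0,60],[0.023,-0.027,0.94,0,0,0,60],[0.023,-0.027,0.94,0,0,0,60]]]' 40
python3 -m handwheel '[[[0,0,0,0,0,0,190],[0,0,0,0,0,0,190],[0,0,0,0,0,0,190],[0,0,0,0,0,0,190],[0,0,0,0,0,0,190]]]' 40
python3 -m handwheel '[[[0,0,0,0,0,0,190],[0,0,-0.2,0,0,0,190],[0,0,-0.5,0,0,0,190],[0,0,-0.8,0,0,0,190],[0,0,-1,0,0,0,190]]]' 40
python3 - <<'E'
from h import *
s=arm.get_state()
d=np.array([.5806,.2467])-np.array(s['eef_pos'])[:2];y=s['ee_rot'][2];print('shift',d@[np.cos(y),np.sin(y)]/.08,d@[np.sin(y),-np.cos(y)]/.08)
E
```

```text
t: 26.62
eef_pos: [0.4386, 0.0614, 0.0267]
ee_rot: [3.14, 0.0, -0.674]
force: [-1.1, -0.3, 0.6]
width: 0.0669
gripper_force: 0.0
t: 27.25
eef_pos: [0.4382, 0.0606, 0.0275]
ee_rot: [3.14, 0.0, -0.675]
force: [-2.1, -3.2, 6.5]
width: 0.0366
gripper_force: 40.0
t: 27.88
eef_pos: [0.4384, 0.0612, 0.1078]
ee_rot: [-3.141, 0.0, -0.675]
force: [0.5, -0.3, -5.1]
width: 0.0369
gripper_force: 40.0
shift -0.06118833292345869 -2.92102978645376
```

```bash
python3 -m handwheel '[[[0,-0.36,0,0,0,0,190],[-0.015,-0.73,0,0,0,0,190]]]' >/dev/null
python3 -m handwheel '[[[0,-0.36,0,0,0,0,190],[-0.015,-0.73,0,0,0,0,190]]]' >/dev/null
python3 -m handwheel '[[[0,-0.36,0,0,0,0,190],[-0.015,-0.73,0,0,0,0,190]]]' >/dev/null
python3 -m handwheel '[[[0,-0.36,0,0,0,0,190],[-0.015,-0.73,0,0,0,0,190],[-0.015,-0.73,0.1,0,0,0,190],[-0.015,-0.73,0.15,0,0,0,190],[-0.015,-0.73,0.15,0,0,0,190]]]'
python3 - <<'E'
from h import *
s=arm.get_state();f=cams.grab_frame('wrist');cv2.imwrite('pics/p500.png',f)
print(proj('wrist',np.array([.5803,.2469,.012]),s));to(proj('wrist',np.array([.5803,.2469,.012]),s),.012,s)
h=cv2.cvtColor(f,cv2.COLOR_BGR2HSV)
for v in range(185,290,3): 
    r=h[v,235:315]; g=np.where(r[:,1]<60)[0]; print(v,h[v,272].tolist(),(g.min()+235,g.max()+235) if len(g) else None)
E
```

```text
t: 29.25
eef_pos: [0.58, 0.2457, 0.0943]
ee_rot: [3.14, 0.001, -0.675]
force: [1.2, -0.4, -4.7]
width: 0.037
gripper_force: 40.0
[272.66415119 219.79838609]
[0.5803 0.2469 0.012 ] shift -0.006 -0.014
185 [12, 154, 124] None
188 [12, 150, 78] None
191 [13, 147, 64] None
194 [13, 65, 82] None
197 [13, 41, 87] (np.int64(259), np.int64(285))
200 [14, 39, 84] (np.int64(254), np.int64(290))
203 [14, 35, 80] (np.int64(251), np.int64(293))
206 [12, 31, 82] (np.int64(248), np.int64(296))
209 [14, 37, 76] (np.int64(246), np.int64(298))
212 [15, 33, 78] (np.int64(245), np.int64(299))
215 [19, 26, 78] (np.int64(245), np.int64(299))
218 [15, 26, 78] (np.int64(244), np.int64(300))
221 [15, 25, 82] (np.int64(244), np.int64(300))
224 [15, 24, 84] (np.int64(245), np.int64(299))
227 [15, 18, 83] (np.int64(245), np.int64(298))
230 [20, 18, 83] (np.int64(247), np.int64(298))
233 [18, 15, 83] (np.int64(247), np.int64(298))
236 [18, 15, 83] (np.int64(246), np.int64(300))
239 [15, 18, 83] (np.int64(245), np.int64(302))
242 [15, 18, 83] (np.int64(244), np.int64(302))
245 [12, 15, 84] (np.int64(243), np.int64(303))
248 [15, 12, 82] (np.int64(242), np.int64(304))
251 [12, 13, 99] (np.int64(241), np.int64(305))
254 [18, 10, 127] (np.int64(235), np.int64(312))
257 [12, 10, 128] (np.int64(235), np.int64(313))
260 [12, 10, 129] (np.int64(235), np.int64(314))
263 [12, 10, 132] (np.int64(235), np.int64(314))
266 [15, 8, 133] (np.int64(235), np.int64(314))
269 [15, 12, 88] (np.int64(235), np.int64(314))
272 [15, 13, 79] (np.int64(235), np.int64(314))
275 [15, 13, 81] (np.int64(235), np.int64(314))
278 [20, 10, 80] (np.int64(235), np.int64(314))
281 [15, 12, 82] (np.int64(235), np.int64(314))
284 [18, 12, 108] (np.int64(235), np.int64(314))
287 [20, 13, 119] (np.int64(235), np.int64(314))
```

```bash
python3 - <<'E'
from h import *
s=arm.get_state()
to((273,251),.1118,s);to((272,220),.012,s)
E
```

```text
[0.595  0.2355 0.1118] shift 0.224 -0.012
[0.5808 0.2478 0.012 ] shift -0.01 -0.022
```

```bash
python3 -m handwheel '[[[0.005,-0.01,0.15,0,0,0,190],[0.005,-0.01,0.35,0,0,0,190],[0.005,-0.01,0.5,0,0,0,190],[0.005,-0.01,0.6,0,0,0,190],[0.005,-0.01,0.64,0,0,0,190]]]'
python3 -m handwheel '[[[0,0,0.01,0,0,0,190],[0,0,0.02,0,0,0,190],[0,0,0.02,0,0,0,190],[0,0,0.02,0,0,0,190]]]'
python3 -m handwheel '[[[0,0,0.005,0,0,0,190],[0,0,0.01,0,0,0,190],[0,0,0.01,0,0,0,190],[0,0,0.01,0,0,0,190]]]'
```

```text
t: 29.92
eef_pos: [0.5815, 0.2469, 0.043]
ee_rot: [3.14, 0.0, -0.675]
force: [0.0, 0.3, -4.8]
width: 0.0366
gripper_force: 40.0
t: 30.42
eef_pos: [0.5819, 0.2472, 0.0426]
ee_rot: [-3.141, -0.0, -0.675]
force: [1.1, 0.6, -4.6]
width: 0.0368
gripper_force: 40.0
t: 30.92
eef_pos: [0.5818, 0.2471, 0.0415]
ee_rot: [3.141, -0.0, -0.675]
force: [0.3, -0.5, -5.2]
width: 0.0371
gripper_force: 40.0
```

```bash
python3 -m handwheel '[[[0,0,0.005,0,0,0,190],[0,0,0.01,0,0,0,190],[0,0,0.015,0,0,0,190],[0,0,0.015,0,0,0,190]]]'
python3 -m handwheel '[[[0,0,0.005,0,0,0,190],[0,0,0.01,0,0,0,190],[0,0,0.01,0,0,0,190]]]'
```

```text
t: 31.42
eef_pos: [0.5817, 0.2471, 0.0403]
ee_rot: [3.141, 0.0, -0.675]
force: [0.2, 0.6, -4.7]
width: 0.0367
gripper_force: 40.0
t: 31.8
eef_pos: [0.5818, 0.2471, 0.0396]
ee_rot: [-3.142, -0.0, -0.675]
force: [0.1, -0.4, -3.6]
width: 0.0367
gripper_force: 40.0
```

Contact is beginning; a last 0.4 mm, then release and rise.

```bash
python3 -m handwheel '[[[0,0,0.006,0,0,0,190],[0,0,0.006,0,0,0,190],[0,0,0.006,0,0,0,190]]]'
python3 -m handwheel '[[[0,0,0.003,0,0,0,170],[0,0,0.003,0,0,0,130],[0,0,0.003,0,0,0,100],[0,0,0.003,0,0,0,70],[0,0,0.003,0,0,0,60]]]'
python3 -m handwheel '[[[0,0,-0.2,0,0,0,60],[0,0,-0.6,0,0,0,60],[0,0,-1,0,0,0,60]]]' >/dev/null
python3 -m handwheel '[[[0,0,-0.4,0,0,0,60],[-0.8,0,-0.5,0,0,0,60],[-0.8,0,-0.5,0,0,0,60],[-0.8,0,-0.5,0,0,0,60]]]'
python3 - <<'E'
from h import *
s=arm.get_state();f=cams.grab_frame('wrist');t=cams.grab_frame('top');cv2.imwrite('pics/end.png',f);cv2.imwrite('pics/endt.png',t)
S={'50':(.466,.3392,.043,.007),'100':(.5003,.3113,.052,.009),'200':(.5374,.2818,.062,.011),'500':(.5805,.2472,.080,.015)}
h=cv2.cvtColor(f,cv2.COLOR_BGR2HSV)
for n,(x,y,z,r) in S.items():
    c=proj('wrist',np.array([x,y,z]),s);e=proj('wrist',np.array([x-.78*r,y+.625*r,z]),s)
    u=int(round(c[0]));col=h[int(e[1])-8:int(e[1])+9,u];print(n,c.round(1),'near edge v',e[1].round(1),[(int(e[1])-8+i,int(q[1]),int(q[2])) for i,q in enumerate(col)][::2])
# beaker and bottle unchanged in top view?
a=cv2.imread('pics/top0.png')
for nm,(u0,u1,v0,v1) in {'beaker':(280,316,250,285),'bottle':(383,408,208,232)}.items():
    print(nm,np.abs(a[v0:v1,u0:u1].astype(int)-t[v0:v1,u0:u1]).mean().round(1))
E
```

```text
t: 32.17
eef_pos: [0.5819, 0.2471, 0.0395]
ee_rot: [-3.141, -0.0, -0.675]
force: [-1.4, -1.8, 4.8]
width: 0.0368
gripper_force: 40.0
t: 32.8
eef_pos: [0.5819, 0.2472, 0.0387]
ee_rot: [-3.141, -0.0, -0.675]
force: [-0.5, -0.2, -0.2]
width: 0.0652
gripper_force: 0.0
t: 33.67
eef_pos: [0.5318, 0.2875, 0.1599]
ee_rot: [-3.14, -0.0, -0.674]
force: [0.1, 0.2, 0.2]
width: 0.0669
gripper_force: 0.0
50 [275.  291.6] near edge v 298.1 [(290, 17, 92), (292, 16, 94), (294, 16, 78), (296, 8, 33), (298, 9, 28), (300, 0, 30), (302, 0, 34), (304, 7, 35), (306, 7, 38)]
100 [275.6 252.6] near edge v 261.9 [(253, 19, 93), (255, 19, 92), (257, 19, 92), (259, 20, 90), (261, 63, 61), (263, 142, 43), (265, 131, 37), (267, 40, 45), (269, 15, 52)]
200 [275.7 203.8] near edge v 216.8 [(208, 23, 89), (210, 26, 89), (212, 23, 89), (214, 20, 88), (216, 37, 76), (218, 128, 48), (220, 145, 44), (222, 128, 40), (224, 48, 53)]
500 [276.2 135.3] near edge v 156.7 [(148, 13, 204), (150, 14, 204), (152, 14, 204), (154, 14, 197), (156, 24, 141), (158, 128, 80), (160, 150, 80), (162, 147, 92), (164, 152, 94)]
beaker 2.6
bottle 2.4
```

All knob edges lie within a pixel of their seated positions (the 50's is hidden behind the gripper here, but was checked earlier). The beaker and bottle have not moved.

```bash
python3 -c "
from station import arm
print(arm.job_done())"
```

```text
the job is handed in; nothing more can be done
None
```

I placed all four weights in their own recesses, set down gently and released, left the beaker and dropper bottle where they stood, and handed the job in at about 34 s; no verdict was returned.

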